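# Stand the suspension bottle on the stirrer and weight it with the ring

## Robot

A 6-joint arm with a two-finger parallel gripper is mounted at the origin on the work surface. World frame = base frame: x ahead of the robot, y to its left, z up, the work surface at z = 0. Lengths are in m, angles in rad, forces in N, time in s.
With the tool pointing down it reaches from about 0.375 to 0.825 m from the base axis. Payload 5.5 kg.
Tool frame: the origin (TCP) lies on the centre line of the jaws, within the pads' length; the fingertips stand 22 mm ahead of it and the grasp point (between the pads) lies 3 mm ahead of it; z points along the fingers, y is the line along which they close (so a half turn about z gives the same grasp; the last joint's range is limited). The gripper opens to 85 mm and grips with 20 to 120 N. Pads are 22 mm wide; open, the fingers measure 114 mm over their backs; the gripper's body (76 mm by 85 mm) begins 54 mm behind the grasp point. The pads swing forward as they close: fully open they stand 13 mm farther back than shut.
Start: joints at [-1.147, 0.314, -0.047, 1.21, 0, 1.571], TCP at [0.247, -0.547, 0.253] pointing down, gripper open.
Joint ranges: [-2.67, 2.67], [-0.69, 1.73], [-1.03, 1.25], [-2.08, 2.16], [-1.42, 1.45], [-3.14, 3.14]. Speed limits (rad/s): [2.39, 2.39, 3.01, 3.14, 3.14, 3.14].

## Interface

Orientations are given as a unit quaternion [w, x, y, z].
In Python, from workcell import read_state, capture, close_job gives the robot as it stands.
- The arm moves only by the tool step_arm, never from a script. Its argument "commands" is a list of rows, each an object of numbers: "hand": the opening, from -1 (shut) to 1 (fully open); "x", "y", "z": the shift along the world's x, y, z scaled (see below); "yaw": the turn about the world's z scaled (see below). A call has 1 to 5 rows; each row is the pose to reach, as a shift and turn from the pose commanded when the call began; what a row does not reach only later rows make up. The controller multiplies each number of a shift by 0.1 m and each number of a turn by pi/2 rad. A row lasts 1/10 s, in which the tool goes at most 50 mm and 8.59 degrees, less where a joint would pass 70% of its speed; a pose out of reach is approached as far as the arm can. A call with a number of a shift or a turn outside -1 to 1 is refused whole. A call with a gripper value outside its range is refused whole. The fingers move at their own pace and stop on an object; the grip force is fixed at half the most. Time passes only in rows, so rows that repeat a pose let the fingers close. It gives the time, the measured TCP pose, the force, the opening and the grip force at its end, in the units of the state.
- read_state(): the state, without advancing time (a new reading comes with each control period).
- capture(name): name is "side" or "top" or "wrist"; returns a dict with "img" (384x512x3 uint8, red, green, blue), "depth" (384x512 float32, m along the optical axis (not along the pixel's ray), 0 where there is no reading), "camera_matrix" (3x3 intrinsics, pixels), "extrinsics" (4x4, takes a point from camera to world coordinates). Camera axes: x right, y up, looking along -z (the intrinsics and any distortion apply to the point x, -y, -z); pixel columns grow to the right and rows downward; lengths in m; the calibration is good to about 2 mm. A picture is of the moment at which its call begins.
- close_job(): hands the job in; it is judged then, once.
The state is a dict: "clock": time; "qpos": joint angles; "dq": joint speeds; "joint_torque": joint torques, N m; "ee_pos": TCP position; "tcp_rot": TCP orientation; "force": force on the tool from outside, world axes, zero at the start; "ft_torque": the same for the moment, N m; "finger_gap": opening from 0.0 (shut) to 1.0 (fully open); "grip_force": force on a finger pad.
Only numpy, scipy, OpenCV 4.12 (cv2) and the standard library are available. Lean on these libraries where they do the work, as an engineer would, in place of code of your own. Each camera call takes 0.05 s, during which the arm holds its last target. There are 200 camera calls.

## Task

Get the polishing suspension ready for stirring: take the tall narrow-necked bottle out of the sloping rack, set it gently upright on the round plate of the magnetic stirrer with its whole base on the plate, and let go of it. Then slip the heavy black steadying ring over its cap and neck and leave it lying level on the bottle's shoulder. Do not knock the bottle over, and leave the jar, the beaker and the steel test block undisturbed.

Things in the scene. Friction and masses are not known exactly. Their poses are not given: they have to be found in the camera images.
- bottle: White bottle, paper label, narrow neck, black cap, 146 mm tall, 0.3 kg. Origin: centre of its underside; z: its axis, towards the cap. Body diameter 66 mm up to 84 mm, bevel to the flat shoulder (diameter 56) at 90 mm; neck diameter 31 from 90 to 112 mm; cap diameter 33 from 112 to 146 mm. Starts in one of the rack's slots, axis 30 degrees from vertical, cap leaning to the rack's -x side.
- jar: Bystander: squat white jar with a wide black lid and no neck, diameter 66 mm, 92 mm tall, leaning in the rack's other slot. Origin: centre of its underside; z: its axis.
- rack: Fixed sloping rack, grey cheeks 85 mm high, x from -80 to +36 mm, 206 mm wide (y). Origin on the bench, z up. Bottle feet at (0, +55 or -55, 42) mm in its frame, bottles leaning to -x on a back board under them that reaches 84 mm along them, so neck and cap stand clear. Cheeks leave 3 mm either side. Nothing above: draw the bottle out along its axis or straight up.
- stirrer: Fixed magnetic stirrer: white box 165 x 125 mm with a knob and small dark window on its -x face and a round steel plate on top. Origin: on the bench, under the box's centre; z up.
- plate (a point): Centre of the top face of the stirrer's round steel plate (diameter 100 mm), 55 mm above the bench and 18 mm to +x of the stirrer's origin; z up.
- ring: Steadying ring: black rubber-coated metal ring lying flat on the bench, outside diameter 62 mm, hole diameter 42 mm, 22 mm high, 0.26 kg. Origin: centre of its underside; z: its axis.
- beaker: Bystander: small open glass beaker, diameter about 70 mm, 85 mm high. Origin: centre of its underside.
- block: Bystander: round steel hardness test block, diameter 64 mm, 18 mm high. Origin: centre of its underside.

How it is judged:
By the outcome, as a careful person would: the job done as asked, in the order asked, and still so for the second after the job is handed in, with the robot touching nothing.
It also fails if it takes over 69 s, if anything falls off the work surface, if the arm or the gripper's body presses on something with over 40 N, if the wrist force passes 120 N, or if a joint passes its speed limit or range.

## Working session

There is one attempt and no reset: what is moved stays moved. The work goes in short steps, Python scripts to look and compute and a tool call to move; the robot and the scene stay as the last step left them, time stands still between calls to the robot, and variables do not carry over. Pictures are saved under pics/ and viewed, at most 10 in all, crops included, and the job is handed in when it is done.

Besides the shell and the picture viewer there is one more tool, called after "Emit:" by a JSON object that holds its "method" and its "body". step_arm: Moves the arm, as the interface text tells. Its arguments: {"type":"object","properties":{"commands":{"type":"array","items":{"type":"object","properties":{"hand":{"type":"number"},"x":{"type":"number"},"y":{"type":"number"},"z":{"type":"number"},"yaw":{"type":"number"}}}}},"required":["commands"]}

```bash
ls; mkdir -p pics; python3 - <<'E'
from workcell import *
import cv2,numpy as np
s=read_state();print({k:np.round(v,3).tolist() for k,v in s.items()})
a=[]
for n in("side","top"):
    c=capture(n);np.savez(f"pics/{n}0.npz",**c);a.append(c["img"]);print(n,c["camera_matrix"].round(1).tolist(),c["extrinsics"].round(3).tolist(),(c["depth"]>0).mean())
    cv2.imwrite(f"pics/{n}0.png",cv2.resize(c["img"][:,:,::-1],(800,600)))
E
```

```text
pics
{'clock': 0.0, 'qpos': [-1.147, 0.314, -0.048, 1.21, 0.0, 1.571], 'dq': [-0.0, 0.0, -0.002, -0.001, 0.002, 0.001], 'joint_torque': [-0.001, -53.959, 33.975, 0.019, -0.0, 0.0], 'ee_pos': [0.247, -0.546, 0.252], 'tcp_rot': [-0.001, 0.978, 0.21, -0.0], 'force': [-0.283, 0.291, 0.734], 'ft_torque': [0.028, 0.018, 0.031], 'grip_force': 0.0, 'finger_gap': 0.999}
side [[371.9, 0.0, 258.6], [0.0, 371.9, 187.1], [0.0, 0.0, 1.0]] [[0.961, 0.144, -0.235, 0.446], [-0.276, 0.468, -0.84, -0.67], [-0.011, 0.872, 0.489, 0.476], [0.0, 0.0, 0.0, 1.0]] 0.9958089192708334
top [[472.9, 0.0, 250.1], [0.0, 472.9, 193.5], [0.0, 0.0, 1.0]] [[0.024, 0.993, -0.118, 0.499], [-1.0, 0.022, -0.017, -0.014], [-0.014, 0.118, 0.993, 1.16], [0.0, 0.0, 0.0, 1.0]] 0.9958445231119791
```

View pics/side0.png

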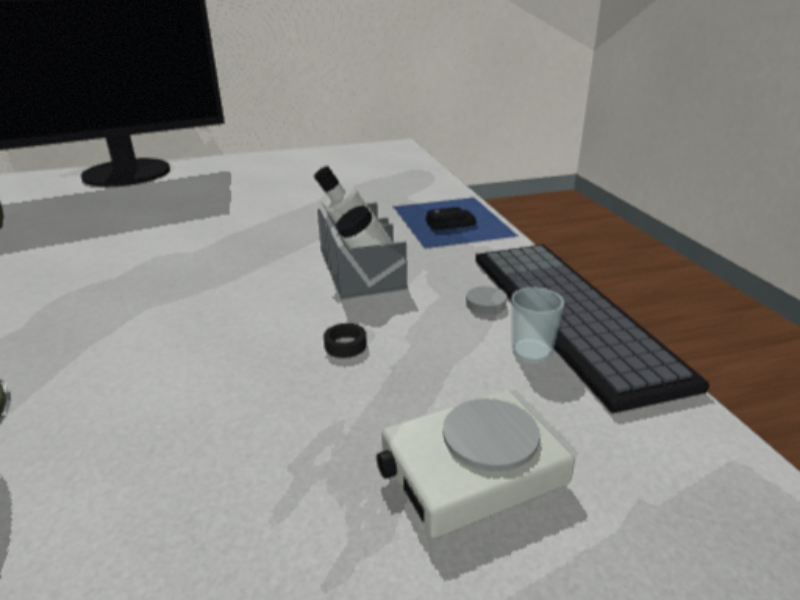

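View pics/top0.png

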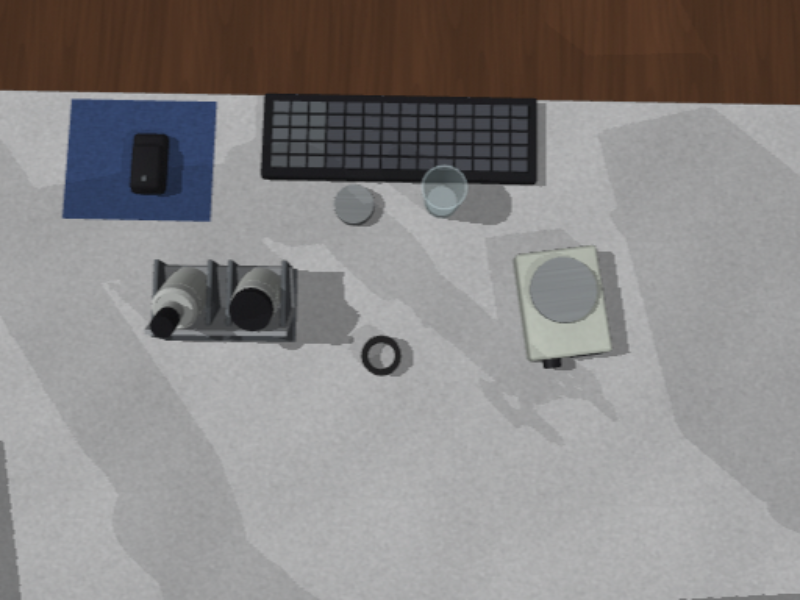

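The side view shows the bottle in the rack with its cap at (327,180), the ring at (345,340) and the plate at (492,435). In the top view the cap is at (165,322), the ring at (381,355), the plate at (565,290), and the jar lid at (251,309). The bottle is in the left slot.

```bash
cat > h.py <<'E'
import numpy as np,cv2
from scipy.optimize import least_squares
def cloud(c):
    K=c["camera_matrix"];d=c["depth"];v,u=np.mgrid[:d.shape[0],:d.shape[1]]
    P=np.stack([(u-K[0,2])/K[0,0]*d,-(v-K[1,2])/K[1,1]*d,-d],-1)
    E=c["extrinsics"];P=P@E[:3,:3].T+E[:3,3];P[d==0]=np.nan;return P
def proj(c,p):
    E=c["extrinsics"];q=(np.asarray(p)-E[:3,3])@E[:3,:3];K=c["camera_matrix"]
    return np.c_[K[0,0]*q[...,0]/-q[...,2]+K[0,2],K[1,1]*q[...,1]/q[...,2]+K[1,2]]
def near(P,x,y,r): return np.hypot(P[...,0]-x,P[...,1]-y)<r
def cyl(Q,r,p0,a0):  # axis fit: point p (at z=p0z), direction (a,b,1)
    def f(t):
        a=np.array([t[2],t[3],1]);a/=np.linalg.norm(a)
        w=Q-[t[0],t[1],p0[2]];return np.linalg.norm(np.cross(w,a),axis=1)-r
    s=least_squares(f,[p0[0],p0[1],a0[0],a0[1]],loss="soft_l1",f_scale=.002)
    return s.x,np.median(abs(f(s.x)))
E
python3 - <<'E'
from h import *
for n in("top","side"):
    c=np.load(f"pics/{n}0.npz");P=cloud(c);g=c["img"].max(-1)
    if n=="top":
        S=dict(ring=(381,355),plate=(565,290),cap=(165,322),jar=(251,309),beaker=(443,190),block=(354,205))
        C={k:P[int(v*.64),int(u*.64)] for k,(u,v) in S.items()}; print({k:v.round(3).tolist() for k,v in C.items()})
    print(n,"bench z",np.nanmedian(P[near(P,.35,-.1,.05)][:,2]).round(4))
    # plate: horizontal disc
    m=near(P,*C["plate"][:2],.075)&(P[...,2]>.045)&(P[...,2]<.065)&(g<185)
    m=cv2.morphologyEx(m.astype(np.uint8),cv2.MORPH_OPEN,np.ones((5,5)));k,l,st,ce=cv2.connectedComponentsWithStats(m)
    i=1+st[1:,4].argmax();Q=P[l==i];h=cv2.convexHull(Q[:,:2].astype(np.float32));(x,y),r=cv2.minEnclosingCircle(h)
    print("plate",len(Q),x,y,"r",r,"mean",Q.mean(0).round(4),"zmed",np.median(Q[:,2]))
    # ring
    m=near(P,*C["ring"][:2],.06)&(g<75)&(P[...,2]>.012)&(P[...,2]<.04);Q=P[m];T=Q[Q[:,2]>np.percentile(Q[:,2],60)-.004]
    (x,y),r=cv2.minEnclosingCircle(T[:,:2].astype(np.float32));print("ring",len(Q),x,y,"r",r,"ztop",np.percentile(T[:,2],[10,50,90]).round(4))
    # cap
    m=near(P,*C["cap"][:2],.06)&(g<75)&(P[...,2]>.11);Q=P[m];print("cap",len(Q),Q.mean(0).round(4),Q.min(0).round(3),Q.max(0).round(3))
    # rack cheek tops
    m=near(P,.5,.33,.2)&(P[...,2]>.08)&(P[...,2]<.09);Q=P[m];print("rack rect",cv2.minAreaRect(Q[:,:2].astype(np.float32)))
E
```

```text
{'ring': [0.553, 0.021, 0.0], 'plate': [0.656, -0.255, 0.057], 'cap': [0.583, 0.307, 0.176], 'jar': [0.609, 0.202, 0.126], 'beaker': [0.82, -0.072, 0.006], 'block': [0.788, 0.069, 0.019]}
top bench z 0.0012
plate 1540 0.6593418717384338 -0.25579574704170227 r 0.05656813457608223 mean [ 0.6559 -0.254   0.0557] zmed 0.05621459942450102
ring 253 0.5522676706314087 0.018689872696995735 r 0.030435552820563316 ztop [0.0212 0.0234 0.026 ]
cap 289 [0.5848 0.3085 0.1647] [0.564 0.279 0.111] [0.618 0.338 0.18 ]
rack rect ((0.6275973320007324, 0.25779372453689575), (0.11453583091497421, 0.20638540387153625), 0.7312098741531372)
side bench z -0.0005
plate 2246 0.6585960984230042 -0.2516133487224579 r 0.05506395176053047 mean [ 0.6519 -0.2599  0.0538] zmed 0.05419544913613197
ring 305 0.5512365102767944 0.018054816871881485 r 0.031290262937545776 ztop [0.0182 0.0208 0.0221]
cap 151 [0.5813 0.3015 0.1576] [0.563 0.294 0.136] [0.602 0.321 0.175]
rack rect ((0.624931812286377, 0.25537940859794617), (0.11342805624008179, 0.20243658125400543), 0.6041874289512634)
```

```bash
python3 - <<'E'
from h import *
A=[]
for n in("top","side"):
    c=np.load(f"pics/{n}0.npz");P=cloud(c);I=c["img"].astype(int);g=I.max(-1);sat=I[...,0]-I[...,2]
    m=near(P,.656,-.255,.1)&(P[...,2]>.045)&(P[...,2]<.065);print(np.percentile(sat[m],[5,25,50,75,95]))
    m&=(sat<8);m=cv2.morphologyEx(m.astype(np.uint8),cv2.MORPH_OPEN,np.ones((5,5)));k,l,st,ce=cv2.connectedComponentsWithStats(m)
    l=l==1+st[1:,4].argmax();Q=P[l];cn=max(cv2.findContours(l.astype(np.uint8),0,1)[0],key=len)[:,0];B=P[cn[:,1],cn[:,0],:2];B=B[~np.isnan(B[:,0])]
    s=least_squares(lambda t:np.hypot(B[:,0]-t[0],B[:,1]-t[1])-t[2],[.656,-.255,.05],loss="soft_l1",f_scale=.001)
    print(n,"plate",s.x.round(4),"mean",Q.mean(0).round(4),len(Q))
    m=near(P,.583,.308,.04)&(g<75)&(P[...,2]>.135);Q=P[m];A.append(Q);print("cap",Q.mean(0).round(4),len(Q))
    # neck+body white, above the board
    m=near(P,.62,.312,.06)&(g>110)&(P[...,2]>.095);print("body",P[m].mean(0).round(4),P[m].min(0).round(3),P[m].max(0).round(3))
    # bottle-y profile
for Q in A+[np.vstack(A)]:
    # side points only: cylinder with end; use residual soft
    t,r=cyl(Q,.0165,(.5835,.3115,.154),(-.577,0));print("cap axis at z=.154",t.round(4),r.round(4))
E
```

```text
[-7. -6. -1.  5.  5.]
top plate [ 0.6566 -0.2554  0.0511] mean [ 0.6558 -0.254   0.0557] 1542
cap [0.5842 0.3089 0.166 ] 281
body [0.6155 0.3107 0.1217] [0.572 0.276 0.095] [0.659 0.345 0.144]
[-4. -3. -3. -2.  6.]
side plate [ 0.654  -0.2543  0.0487] mean [ 0.6518 -0.2599  0.0538] 2248
cap [0.5813 0.3015 0.1576] 151
body [0.6028 0.2972 0.1176] [0.561 0.277 0.095] [0.65  0.35  0.168]
cap axis at z=.154 [ 0.585   0.3122 -0.5788 -0.0276] 0.0016
cap axis at z=.154 [ 0.5814  0.3136 -0.6277  0.0023] 0.0013
cap axis at z=.154 [ 0.5843  0.3129 -0.5866 -0.0076] 0.0019
```

Emit:
{"method": "step_arm", "body": {"commands": [{"x":0.1,"y":0.25,"z":0.08,"yaw":0.05,"hand":1},{"x":0.2,"y":0.55,"z":0.16,"yaw":0.1,"hand":1},{"x":0.3,"y":0.8,"z":0.22,"yaw":0.15,"hand":1},{"x":0.37,"y":0.95,"z":0.28,"yaw":0.19,"hand":1}]}}

```text
clock: 0.5
ee_pos: [0.2839, -0.45, 0.2812]
tcp_rot: [-0.001, 0.935, 0.355, 0.0]
force: [0.3, 0.9, 0.1]
finger_gap: 0.999
grip_force: 0.0
```

Emit:
{"method": "step_arm", "body": {"commands": [{"x":0.1,"y":0.25,"yaw":0.05,"hand":1},{"x":0.2,"y":0.55,"yaw":0.1,"hand":1},{"x":0.37,"y":0.95,"yaw":0.19,"hand":1}]}}

```text
invalid input
```

Emit:
{"method": "step_arm", "body": {"commands": [{"x":0.12,"y":0.3,"z":0,"yaw":0.06,"hand":1},{"x":0.25,"y":0.65,"z":0,"yaw":0.13,"hand":1},{"x":0.37,"y":0.95,"z":0,"yaw":0.19,"hand":1}]}}

```text
clock: 0.8
ee_pos: [0.3208, -0.3553, 0.2809]
tcp_rot: [-0.0, 0.872, 0.49, 0.0]
force: [0.5, 0.1, 1.0]
finger_gap: 1.001
grip_force: 0.0
```

Emit:
{"method": "step_arm", "body": {"commands": [{"x":0.12,"y":0.3,"z":0,"yaw":0.06,"hand":1},{"x":0.25,"y":0.65,"z":0,"yaw":0.13,"hand":1},{"x":0.37,"y":0.95,"z":0,"yaw":0.19,"hand":1}]}}

```text
clock: 1.1
ee_pos: [0.3577, -0.2602, 0.281]
tcp_rot: [-0.0, 0.789, 0.614, 0.0]
force: [0.5, -0.2, 0.9]
finger_gap: 0.999
grip_force: 0.0
```

Emit:
{"method": "step_arm", "body": {"commands": [{"x":0.12,"y":0.3,"z":0,"yaw":0.06,"hand":1},{"x":0.25,"y":0.65,"z":0,"yaw":0.13,"hand":1},{"x":0.37,"y":0.95,"z":0,"yaw":0.19,"hand":1}]}}

```text
clock: 1.4
ee_pos: [0.3948, -0.1653, 0.2811]
tcp_rot: [-0.0, 0.689, 0.725, 0.0]
force: [-0.6, -0.5, -0.0]
finger_gap: 0.997
grip_force: 0.0
```

Emit:
{"method": "step_arm", "body": {"commands": [{"x":0.12,"y":0.3,"z":0,"yaw":0.06,"hand":1},{"x":0.25,"y":0.65,"z":0,"yaw":0.13,"hand":1},{"x":0.37,"y":0.95,"z":0,"yaw":0.19,"hand":1}]}}

```text
clock: 1.7
ee_pos: [0.4318, -0.0703, 0.2811]
tcp_rot: [-0.0, 0.573, 0.819, -0.0]
force: [0.2, -0.2, 0.4]
finger_gap: 1.001
grip_force: 0.0
```

Emit:
{"method": "step_arm", "body": {"commands": [{"x":0.12,"y":0.3,"z":0,"yaw":0.06,"hand":1},{"x":0.25,"y":0.65,"z":0,"yaw":0.13,"hand":1},{"x":0.37,"y":0.95,"z":0,"yaw":0.19,"hand":1}]}}

```text
clock: 2.0
ee_pos: [0.4688, 0.0248, 0.281]
tcp_rot: [-0.0, 0.445, 0.896, -0.0]
force: [0.3, -0.2, -0.2]
finger_gap: 1.001
grip_force: 0.0
```

Emit:
{"method": "step_arm", "body": {"commands": [{"x":0.12,"y":0.3,"z":0,"yaw":0.06,"hand":1},{"x":0.25,"y":0.65,"z":0,"yaw":0.13,"hand":1},{"x":0.37,"y":0.95,"z":0,"yaw":0.19,"hand":1}]}}

```text
clock: 2.3
ee_pos: [0.5059, 0.1197, 0.2809]
tcp_rot: [-0.0, 0.307, 0.952, -0.0]
force: [0.7, 0.4, 0.4]
finger_gap: 0.996
grip_force: 0.0
```

Emit:
{"method": "step_arm", "body": {"commands": [{"x":0.12,"y":0.3,"z":0,"yaw":0.06,"hand":1},{"x":0.25,"y":0.65,"z":0,"yaw":0.13,"hand":1},{"x":0.37,"y":0.96,"z":0,"yaw":0.2,"hand":1}]}}

```text
clock: 2.6
ee_pos: [0.5429, 0.2156, 0.2808]
tcp_rot: [-0.0, 0.154, 0.988, -0.0]
force: [0.6, -0.9, 0.7]
finger_gap: 1.001
grip_force: 0.0
```

Emit:
{"method": "step_arm", "body": {"commands": [{"x":0.12,"y":0.3,"z":0,"yaw":0.06,"hand":1},{"x":0.25,"y":0.65,"z":0,"yaw":0.13,"hand":1},{"x":0.41,"y":0.97,"z":0,"yaw":0.197,"hand":1},{"x":0.41,"y":0.97,"z":0,"yaw":0.197,"hand":1}]}}

```text
clock: 3.0
ee_pos: [0.5844, 0.3146, 0.2793]
tcp_rot: [-0.001, 0.0, 1.0, 0.0]
force: [2.0, 0.7, -1.7]
finger_gap: 1.0
grip_force: 0.0
```

```bash
python3 - <<'E'
from workcell import *
from h import *
c=capture("wrist");np.savez("pics/w1.npz",**c);cv2.imwrite("pics/w1.png",c["img"][:,:,::-1])
s=read_state();print(s["ee_pos"],s["tcp_rot"],s["qpos"])
P=cloud(c);g=c["img"].max(-1)
m=near(P,.583,.312,.05)&(g<75)&(P[...,2]>.125)&(P[...,2]<.2);Q=P[m];print(len(Q),Q.min(0),Q.max(0),Q.mean(0))
t,r=cyl(Q,.0165,(.5835,.3115,.154),(-.577,0));print(t,r)
E
```

```text
[0.58369372 0.31264111 0.27966849] [-8.35796827e-04  1.61803449e-03  9.99998243e-01 -4.45069615e-04] [4.91736446e-01 4.29657184e-01 1.78224054e-01 1.32125701e+00
 7.64893474e-06 4.94972510e-01]
1755 [0.56128938 0.29672542 0.13844435] [0.60790096 0.32788782 0.17781501] [0.57843701 0.31246659 0.16782466]
[  0.57725303   0.40624919   2.48713841 -47.62308136] 0.0012540468295836327
```

View pics/w1.png

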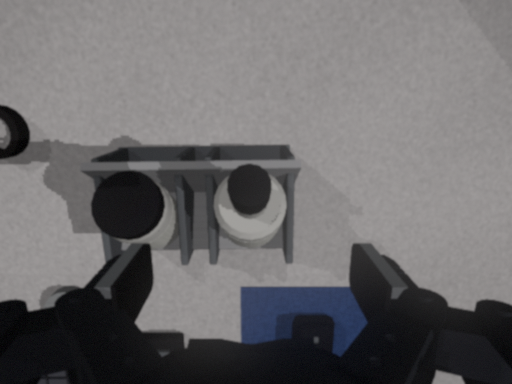

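The wrist view shows the cap between the opened fingers' closing line, centred at (249,189). The jar lid at (128,204) is well clear of the finger path, so I can go down.

Emit:
{"method": "step_arm", "body": {"commands": [{"x":0,"y":0,"z":-0.3,"yaw":0,"hand":1},{"x":0,"y":0,"z":-0.6,"yaw":0,"hand":1},{"x":0,"y":0,"z":-0.8,"yaw":0,"hand":1}]}}

```text
clock: 3.35
ee_pos: [0.5824, 0.3094, 0.1992]
tcp_rot: [-0.001, 0.003, 1.0, -0.001]
force: [0.1, -1.8, -0.5]
finger_gap: 0.999
grip_force: 0.0
```

Emit:
{"method": "step_arm", "body": {"commands": [{"x":0,"y":0,"z":-0.15,"yaw":0,"hand":1},{"x":0,"y":0,"z":-0.3,"yaw":0,"hand":1},{"x":0,"y":0,"z":-0.43,"yaw":0,"hand":1},{"x":0,"y":0,"z":-0.43,"yaw":0,"hand":1}]}}

```text
clock: 3.75
ee_pos: [0.5823, 0.3096, 0.1563]
tcp_rot: [-0.002, 0.003, 1.0, -0.001]
force: [0.5, -0.1, -0.2]
finger_gap: 1.0
grip_force: 0.0
```

Emit:
{"method": "step_arm", "body": {"commands": [{"x":0,"y":0,"z":0,"yaw":0,"hand":-0.1},{"x":0,"y":0,"z":0,"yaw":0,"hand":-0.3},{"x":0,"y":0,"z":0,"yaw":0,"hand":-0.6},{"x":0,"y":0,"z":0,"yaw":0,"hand":-1},{"x":0,"y":0,"z":0,"yaw":0,"hand":-1}]}}

```text
clock: 4.25
ee_pos: [0.5842, 0.3118, 0.1594]
tcp_rot: [0.001, 0.002, 1.0, 0.001]
force: [-0.0, 1.3, 3.8]
finger_gap: 0.371
grip_force: 59.2
```

Emit:
{"method": "step_arm", "body": {"commands": [{"x":0,"y":0,"z":0.04,"yaw":0,"hand":-1},{"x":0,"y":0,"z":0.1,"yaw":0,"hand":-1},{"x":0,"y":0.02,"z":0.2,"yaw":0,"hand":-1},{"x":0,"y":0.02,"z":0.3,"yaw":0,"hand":-1},{"x":0,"y":0.02,"z":0.4,"yaw":0,"hand":-1}]}}

```text
clock: 4.75
ee_pos: [0.5838, 0.3131, 0.1993]
tcp_rot: [0.0, 0.002, 1.0, -0.0]
force: [-0.2, 1.5, -3.8]
finger_gap: 0.368
grip_force: 59.7
```

Emit:
{"method": "step_arm", "body": {"commands": [{"x":0,"y":0,"z":0.1,"yaw":0,"hand":-1},{"x":0,"y":0,"z":0.25,"yaw":0,"hand":-1},{"x":0,"y":0,"z":0.4,"yaw":0,"hand":-1},{"x":0,"y":0,"z":0.6,"yaw":0,"hand":-1},{"x":0,"y":0,"z":0.8,"yaw":0,"hand":-1}]}}

```text
clock: 5.25
ee_pos: [0.5836, 0.313, 0.2796]
tcp_rot: [-0.0, 0.003, 1.0, -0.0]
force: [-0.1, 0.2, -3.4]
finger_gap: 0.37
grip_force: 59.7
```

```bash
python3 - <<'E'
from workcell import *
from h import *
c=capture("side");np.savez("pics/s2.npz",**c)
s=read_state();print(s["ee_pos"],s["force"],s["finger_gap"],s["grip_force"])
cv2.imwrite("pics/s2.png",cv2.resize(c["img"][60:220,120:320,::-1],(800,640)) [:600])
E
```

```text
[0.58484912 0.31362669 0.28364437] [ 0.83247672  0.36212434 -0.6744084 ] 0.37122413089470924 59.891998171806335
```

View pics/s2.png

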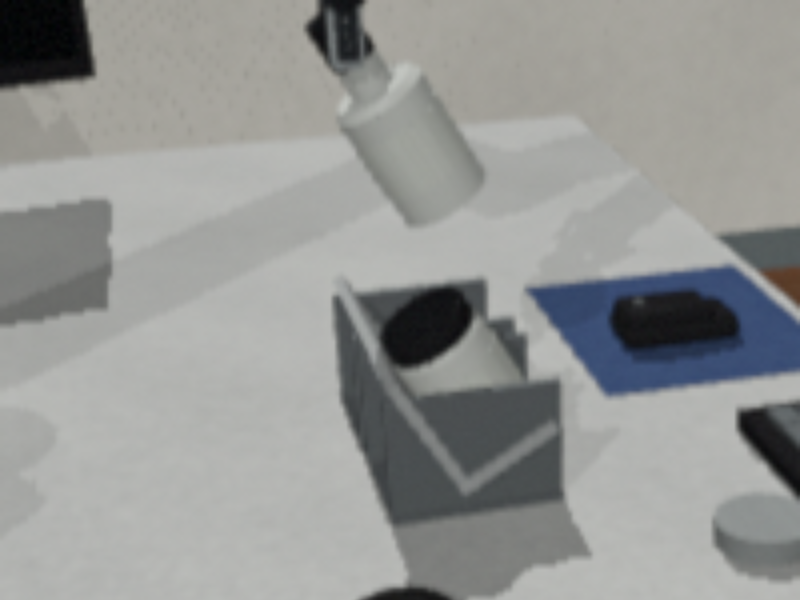

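The bottle is held by the cap, clear of the rack, and still leans about 30° in the pads. The jar is undisturbed. Next I measure the tilt and the foot.

```bash
python3 - <<'E'
from h import *
from workcell import capture,read_state
t=capture("top");s=read_state();T=s["ee_pos"];print(T,s["force"])
R=[]
for c in(np.load("pics/s2.npz"),t):
    P=cloud(c);g=c["img"].max(-1);m=near(P,.62,.313,.07)&(P[...,2]>.15)&(P[...,2]<.27)&(g>90);Q=P[m];R.append(Q);print(len(Q),Q.min(0).round(3),Q.max(0).round(3))
    if len(Q)<50: continue
Q=np.vstack(R)
for Q in (R[0],Q):
  for k in range(3):
    x,r=cyl(Q,.033,(.62,.313,.22),(-.577,0)) if k==0 else cyl(Q,.033,(x[0],x[1],.22),x[2:])
    a=np.r_[x[2:],1];n=np.linalg.norm(a);a/=n;p=np.r_[x[:2],.22];w=Q-p;h=w@a;d=np.linalg.norm(w-np.outer(h,a),axis=1);Q=Q[(abs(d-.033)<.006)]
  print(len(Q),x.round(4),"tilt",np.degrees(np.arccos(a[2])).round(1),"res",r.round(4));sT=(T-p)@a;h=(Q-p)@a;print("h range rel TCP",np.percentile(h,[1,50,99])-sT, "off axis",(T-p-sT*a).round(4))
E
```

```text
[0.58522935 0.31382222 0.28223948] [ 0.053062   -0.1489426  -3.46253862]
1011 [0.566 0.276 0.151] [0.671 0.332 0.27 ]
855 [0.594 0.28  0.162] [0.677 0.337 0.267]
832 [ 0.6121  0.3142 -0.561   0.0116] tilt 29.3 res 0.001
h range rel TCP [-0.13333304 -0.08627383 -0.04397762] off axis [ 0.0061 -0.0011  0.0034]
1544 [ 0.6163  0.3135 -0.5925  0.0143] tilt 30.7 res 0.0022
h range rel TCP [-0.13215271 -0.07985082 -0.03952817] off axis [ 0.0043 -0.0006  0.0025]
```

Emit:
{"method": "step_arm", "body": {"commands": [{"x":0,"y":0,"z":0.15,"yaw":0,"hand":-1},{"x":0,"y":0,"z":0.35,"yaw":0,"hand":-1},{"x":0,"y":0,"z":0.5,"yaw":0,"hand":-1}]}}

```text
clock: 5.65
ee_pos: [0.5836, 0.313, 0.3284]
tcp_rot: [-0.0, 0.003, 1.0, -0.0]
force: [0.3, 0.2, -3.5]
finger_gap: 0.369
grip_force: 59.9
```

Emit:
{"method": "step_arm", "body": {"commands": [{"x":0,"y":-0.1,"z":0,"yaw":0,"hand":-1},{"x":0,"y":-0.3,"z":0,"yaw":0,"hand":-1},{"x":0,"y":-0.6,"z":0,"yaw":0,"hand":-1},{"x":0,"y":-0.9,"z":0,"yaw":0,"hand":-1}]}}

```text
clock: 6.05
ee_pos: [0.5828, 0.2205, 0.3263]
tcp_rot: [-0.001, 0.003, 1.0, -0.001]
force: [0.1, -1.4, -4.2]
finger_gap: 0.372
grip_force: 60.0
```

Emit:
{"method": "step_arm", "body": {"commands": [{"x":0,"y":-0.3,"z":0,"yaw":0,"hand":-1},{"x":0,"y":-0.6,"z":0,"yaw":0,"hand":-1},{"x":0,"y":-0.95,"z":0,"yaw":0,"hand":-1}]}}

```text
clock: 6.35
ee_pos: [0.5825, 0.1254, 0.3265]
tcp_rot: [-0.001, 0.003, 1.0, -0.001]
force: [0.2, 0.4, -3.5]
finger_gap: 0.367
grip_force: 60.0
```

Emit:
{"method": "step_arm", "body": {"commands": [{"x":0,"y":-0.3,"z":0,"yaw":0,"hand":-1},{"x":0,"y":-0.6,"z":0,"yaw":0,"hand":-1},{"x":0,"y":-0.95,"z":0,"yaw":0,"hand":-1}]}}

```text
clock: 6.65
ee_pos: [0.5821, 0.0305, 0.3266]
tcp_rot: [-0.001, 0.003, 1.0, -0.0]
force: [0.8, -0.5, -3.5]
finger_gap: 0.372
grip_force: 60.0
```

Emit:
{"method": "step_arm", "body": {"commands": [{"x":0,"y":-0.3,"z":0,"yaw":0,"hand":-1},{"x":0,"y":-0.6,"z":0,"yaw":0,"hand":-1},{"x":0,"y":-0.95,"z":0,"yaw":0,"hand":-1}]}}

```text
clock: 6.95
ee_pos: [0.5819, -0.0643, 0.3266]
tcp_rot: [-0.001, 0.003, 1.0, -0.0]
force: [0.9, -0.8, -3.8]
finger_gap: 0.369
grip_force: 60.0
```

Emit:
{"method": "step_arm", "body": {"commands": [{"x":0,"y":-0.3,"z":0,"yaw":0,"hand":-1},{"x":0,"y":-0.6,"z":0,"yaw":0,"hand":-1},{"x":0,"y":-0.95,"z":0,"yaw":0,"hand":-1}]}}

```text
clock: 7.25
ee_pos: [0.5817, -0.1591, 0.3266]
tcp_rot: [-0.001, 0.003, 1.0, 0.0]
force: [1.4, 0.6, -3.3]
finger_gap: 0.368
grip_force: 60.0
```

Emit:
{"method": "step_arm", "body": {"commands": [{"x":0,"y":-0.3,"z":0,"yaw":0,"hand":-1},{"x":0,"y":-0.6,"z":0,"yaw":0,"hand":-1},{"x":0.02,"y":-0.8,"z":0,"yaw":0,"hand":-1},{"x":0.05,"y":-0.94,"z":0,"yaw":0,"hand":-1},{"x":0.05,"y":-0.94,"z":0,"yaw":0,"hand":-1}]}}

```text
clock: 7.75
ee_pos: [0.5884, -0.2527, 0.3273]
tcp_rot: [-0.001, 0.004, 1.0, 0.0]
force: [0.5, 0.3, -3.8]
finger_gap: 0.369
grip_force: 60.1
```

Emit:
{"method": "step_arm", "body": {"commands": [{"x":0,"y":-0.02,"z":-0.25,"yaw":0,"hand":-1},{"x":0,"y":-0.02,"z":-0.55,"yaw":0,"hand":-1},{"x":0,"y":-0.02,"z":-0.8,"yaw":0,"hand":-1},{"x":0,"y":-0.02,"z":-1,"yaw":0,"hand":-1}]}}

```text
clock: 8.15
ee_pos: [0.5881, -0.2513, 0.2263]
tcp_rot: [-0.001, 0.002, 1.0, 0.001]
force: [-0.3, 0.4, -3.4]
finger_gap: 0.372
grip_force: 60.2
```

Emit:
{"method": "step_arm", "body": {"commands": [{"x":0,"y":0,"z":-0.1,"yaw":0,"hand":-1},{"x":0,"y":0,"z":-0.17,"yaw":0,"hand":-1},{"x":0,"y":0,"z":-0.2,"yaw":0,"hand":-1},{"x":0,"y":0,"z":-0.2,"yaw":0,"hand":-1}]}}

```text
clock: 8.55
ee_pos: [0.5891, -0.2528, 0.2088]
tcp_rot: [0.0, 0.002, 1.0, -0.0]
force: [-0.7, 0.0, -3.2]
finger_gap: 0.369
grip_force: 60.2
```

```bash
cat > fit.py <<'E'
from h import *
from workcell import capture,read_state
def fit(z0,z1,x0,y0,a0,tag,names=("side","top")):
    R=[]
    for n in names:
        c=capture(n);np.savez(f"pics/{n}{tag}.npz",**c);P=cloud(c);g=c["img"].max(-1)
        R.append(P[near(P,x0,y0,.07)&(P[...,2]>z0)&(P[...,2]<z1)&(g>90)])
    s=read_state();T=s["ee_pos"];print("TCP",T.round(4),"F",np.round(s["force"],1))
    zm=(z0+z1)/2
    for Q in (R if len(names)>1 else [])+[np.vstack(R)]:
        x=np.r_[x0,y0,a0]
        for k in range(4):
            x,r=cyl(Q,.033,(x[0],x[1],zm),x[2:]);a=np.r_[x[2:],1];a/=np.linalg.norm(a);p=np.r_[x[:2],zm];w=Q-p;h=w@a;d=np.linalg.norm(w-np.outer(h,a),axis=1);Q=Q[abs(d-.033)<.006]
        h=(Q-p)@a;f=p+np.percentile(h,1)*a
        print(len(Q),"axis",a.round(3),"tilt",np.degrees(np.arccos(a[2])).round(1),"res",r.round(4),"foot~",f.round(4),"len",np.ptp(np.percentile(h,[1,99])).round(4),"low z",(f[2]-.033*np.hypot(*a[:2])).round(4))
E
python3 - <<'E'
from fit import *
fit(.068,.17,.63,-.255,(-.577,0),3)
c=np.load("pics/side3.npz");cv2.imwrite("pics/s3.png",cv2.resize(c["img"][160:350,220:420,::-1],(600,570)))
E
```

```text
TCP [ 0.5893 -0.2531  0.2094] F [ 0.6 -0.7 -4. ]
1934 axis [-0.477 -0.003  0.879] tilt 28.5 res 0.0006 foot~ [ 0.6504 -0.2514  0.0912] len 0.089 low z 0.0754
407 axis [-0.493 -0.011  0.87 ] tilt 29.6 res 0.0004 foot~ [ 0.6528 -0.2527  0.0934] len 0.0758 low z 0.0771
2345 axis [-0.483 -0.004  0.876] tilt 28.9 res 0.0007 foot~ [ 0.6511 -0.2514  0.0917] len 0.0889 low z 0.0758
```

View pics/s3.png

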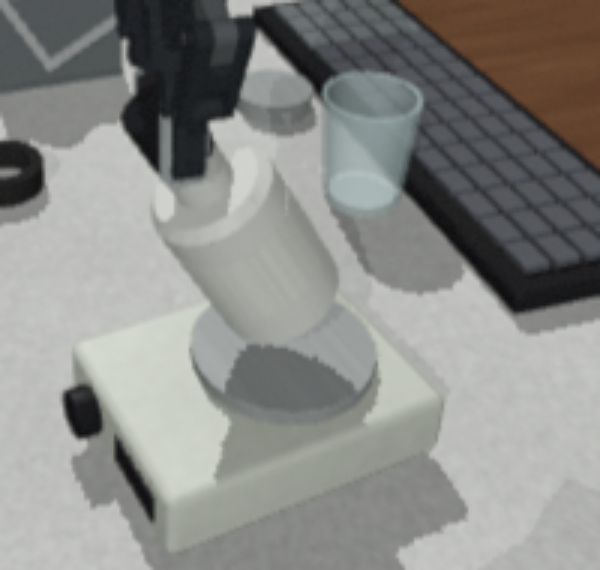

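The bottle hangs tilted over the plate, with its low edge about 20 mm above it near image position (270,340). I lower it until it touches.

Emit:
{"method": "step_arm", "body": {"commands": [{"x":0,"y":-0.02,"z":-0.06,"yaw":0,"hand":-1},{"x":0,"y":-0.02,"z":-0.11,"yaw":0,"hand":-1},{"x":0,"y":-0.02,"z":-0.15,"yaw":0,"hand":-1},{"x":0,"y":-0.02,"z":-0.17,"yaw":0,"hand":-1},{"x":0,"y":-0.02,"z":-0.17,"yaw":0,"hand":-1}]}}

```text
clock: 9.15
ee_pos: [0.5884, -0.2548, 0.1907]
tcp_rot: [-0.0, 0.003, 1.0, 0.0]
force: [0.1, -1.1, -4.2]
finger_gap: 0.368
grip_force: 60.2
```

Emit:
{"method": "step_arm", "body": {"commands": [{"x":0,"y":0,"z":-0.01,"yaw":0,"hand":-1},{"x":0,"y":0,"z":-0.02,"yaw":0,"hand":-1},{"x":0,"y":0,"z":-0.02,"yaw":0,"hand":-1}]}}

```text
clock: 9.45
ee_pos: [0.5887, -0.2549, 0.1893]
tcp_rot: [-0.0, 0.003, 1.0, -0.0]
force: [-0.2, -0.2, -4.0]
finger_gap: 0.368
grip_force: 60.2
```

Emit:
{"method": "step_arm", "body": {"commands": [{"x":0,"y":0,"z":-0.005,"yaw":0,"hand":-1},{"x":0,"y":0,"z":-0.01,"yaw":0,"hand":-1},{"x":0,"y":0,"z":-0.01,"yaw":0,"hand":-1}]}}

```text
clock: 9.75
ee_pos: [0.5888, -0.255, 0.1885]
tcp_rot: [0.0, 0.003, 1.0, -0.0]
force: [0.2, 0.5, -2.3]
finger_gap: 0.37
grip_force: 60.2
```

Emit:
{"method": "step_arm", "body": {"commands": [{"x":0,"y":0,"z":-0.005,"yaw":0,"hand":-1},{"x":0,"y":0,"z":-0.01,"yaw":0,"hand":-1},{"x":0,"y":0,"z":-0.01,"yaw":0,"hand":-1}]}}

```text
clock: 10.05
ee_pos: [0.5889, -0.255, 0.1881]
tcp_rot: [0.0, 0.003, 1.0, -0.0]
force: [-1.5, 1.3, 4.1]
finger_gap: 0.369
grip_force: 61.0
```

Emit:
{"method": "step_arm", "body": {"commands": [{"x":0.02,"y":0,"z":0.003,"yaw":0,"hand":-1},{"x":0.045,"y":0,"z":0.008,"yaw":0,"hand":-1},{"x":0.07,"y":0,"z":0.013,"yaw":0,"hand":-1},{"x":0.095,"y":0,"z":0.018,"yaw":0,"hand":-1},{"x":0.116,"y":0,"z":0.022,"yaw":0,"hand":-1}]}}

```text
clock: 10.55
ee_pos: [0.6007, -0.2548, 0.1889]
tcp_rot: [-0.0, 0.002, 1.0, 0.0]
force: [0.4, 0.6, -3.8]
finger_gap: 0.368
grip_force: 60.2
```

```bash
python3 - <<'E'
from fit import *
fit(.06,.15,.63,-.255,(-.5,0),4)
E
```

```text
TCP [ 0.6008 -0.2548  0.189 ] F [ 0.   0.5 -3.5]
1814 axis [-0.471 -0.004  0.882] tilt 28.1 res 0.0006 foot~ [ 0.6616 -0.2534  0.0714] len 0.0885 low z 0.0558
383 axis [-0.492 -0.019  0.871] tilt 29.5 res 0.0005 foot~ [ 0.6652 -0.2542  0.072 ] len 0.0823 low z 0.0558
2197 axis [-0.479 -0.006  0.878] tilt 28.7 res 0.0007 foot~ [ 0.6625 -0.2534  0.0717] len 0.0887 low z 0.0559
```

It slid without turning because the pads hold the cap firmly. The fix is to lift off and push the foot sideways against the fixed stirrer box's +y side, a long lever with little force. I need the box's face and height.

```bash
python3 - <<'E'
from h import *
for n in("top","side"):
    c=np.load(f"pics/{n}0.npz");P=cloud(c);I=c["img"].astype(int);m=near(P,.645,-.255,.13)&(P[...,2]>.035)&(P[...,2]<.07)&(I[...,0]-I[...,2]>=3)
    Q=P[m];print(n,len(Q),"z",np.percentile(Q[:,2],[5,25,50,75,95]).round(4));r=cv2.minAreaRect(Q[:,:2].astype(np.float32));print(r,cv2.boxPoints(r).round(4).tolist())
    m=near(P,.63,-.07,.12)&(P[...,2]>.008);print("stuff +y side",np.round(P[m].min(0),3) if m.any() else 0, np.round(P[m].max(0),3) if m.any() else 0)
E
```

```text
top 2062 z [0.0418 0.0445 0.0461 0.0475 0.0496]
((0.6382215619087219, -0.25544461607933044), (0.1636255532503128, 0.1237102672457695), 8.420842170715332) [[0.5482000112533569, -0.2062000036239624], [0.5662999749183655, -0.3285999894142151], [0.7282000184059143, -0.30469998717308044], [0.710099995136261, -0.18230000138282776]]
stuff +y side [ 0.532 -0.154  0.008] [0.746 0.036 0.029]
side 3668 z [0.0381 0.0431 0.044  0.0446 0.0454]
((0.6362154483795166, -0.2567996382713318), (0.16486701369285583, 0.1254502683877945), 8.665273666381836) [[0.5453000068664551, -0.20720000565052032], [0.5641999840736389, -0.3312000036239624], [0.7271999716758728, -0.30640000104904175], [0.708299994468689, -0.18240000307559967]]
stuff +y side [ 0.531 -0.012  0.008] [0.58  0.035 0.023]
```

```bash
python3 - <<'E'
from h import *
c=np.load("pics/side0.npz");P=cloud(c)
for a,b in((.57,.59),(.60,.62),(.63,.65),(.65,.67),(.67,.69)):
    m=(P[...,0]>a)&(P[...,0]<b)&(P[...,1]>.13)&(P[...,1]<.17)&(P[...,2]>.01)&(P[...,2]<.1);Q=P[m]
    print(a,b,len(Q),[ (z0,int(s.sum()),np.median(Q[s,1]).round(4)) for z0 in (.01,.03,.05,.07) for s in [(Q[:,2]>z0)&(Q[:,2]<z0+.02)] if s.any()])
E
```

```text
0.57 0.59 238 [(0.01, 55, np.float64(0.1592)), (0.03, 55, np.float64(0.1596)), (0.05, 54, np.float64(0.1596)), (0.07, 58, np.float64(0.1579))]
0.6 0.62 214 [(0.01, 49, np.float64(0.1592)), (0.03, 58, np.float64(0.1582)), (0.05, 51, np.float64(0.1594)), (0.07, 51, np.float64(0.1598))]
0.63 0.65 205 [(0.01, 44, np.float64(0.1598)), (0.03, 54, np.float64(0.1595)), (0.05, 60, np.float64(0.1604)), (0.07, 47, np.float64(0.1602))]
0.65 0.67 199 [(0.01, 50, np.float64(0.16)), (0.03, 50, np.float64(0.1581)), (0.05, 53, np.float64(0.1603)), (0.07, 46, np.float64(0.1613))]
0.67 0.69 124 [(0.01, 31, np.float64(0.1608)), (0.03, 27, np.float64(0.1609)), (0.05, 36, np.float64(0.1607)), (0.07, 30, np.float64(0.1608))]
```

Emit:
{"method": "step_arm", "body": {"commands": [{"x":0,"y":0,"z":0.1,"yaw":0,"hand":-1},{"x":0,"y":0,"z":0.3,"yaw":0,"hand":-1},{"x":0,"y":0,"z":0.55,"yaw":0,"hand":-1},{"x":0,"y":0,"z":0.8,"yaw":0,"hand":-1}]}}

```text
clock: 11.05
ee_pos: [0.6001, -0.2549, 0.2708]
tcp_rot: [-0.0, 0.003, 1.0, 0.0]
force: [-0.1, -0.9, -4.0]
finger_gap: 0.37
grip_force: 60.2
```

Emit:
{"method": "step_arm", "body": {"commands": [{"x":0.04,"y":0.15,"z":0.05,"yaw":0.08,"hand":-1},{"x":0.08,"y":0.35,"z":0.1,"yaw":0.16,"hand":-1},{"x":0.12,"y":0.55,"z":0.1,"yaw":0.21,"hand":-1},{"x":0.15,"y":0.75,"z":0.1,"yaw":0.25,"hand":-1}]}}

```text
clock: 11.45
ee_pos: [0.6157, -0.1793, 0.2805]
tcp_rot: [0.001, -0.194, 0.981, -0.0]
force: [0.6, -0.3, -4.2]
finger_gap: 0.371
grip_force: 60.1
```

Emit:
{"method": "step_arm", "body": {"commands": [{"x":0.05,"y":0.25,"z":0,"yaw":0.08,"hand":-1},{"x":0.1,"y":0.5,"z":0,"yaw":0.16,"hand":-1},{"x":0.15,"y":0.75,"z":0,"yaw":0.25,"hand":-1}]}}

```text
clock: 11.75
ee_pos: [0.6305, -0.104, 0.2803]
tcp_rot: [0.0, -0.383, 0.924, -0.0]
force: [0.6, 0.3, -3.8]
finger_gap: 0.37
grip_force: 60.0
```

Emit:
{"method": "step_arm", "body": {"commands": [{"x":0.05,"y":0.25,"z":0,"yaw":0.08,"hand":-1},{"x":0.1,"y":0.5,"z":0,"yaw":0.16,"hand":-1},{"x":0.15,"y":0.75,"z":0,"yaw":0.25,"hand":-1}]}}

```text
clock: 12.05
ee_pos: [0.6456, -0.0289, 0.2803]
tcp_rot: [0.0, -0.556, 0.831, -0.0]
force: [0.1, -0.2, -3.1]
finger_gap: 0.374
grip_force: 60.1
```

Emit:
{"method": "step_arm", "body": {"commands": [{"x":0.05,"y":0.25,"z":0,"yaw":0.08,"hand":-1},{"x":0.1,"y":0.5,"z":0,"yaw":0.16,"hand":-1},{"x":0.13,"y":0.65,"z":0,"yaw":0.21,"hand":-1},{"x":0.15,"y":0.75,"z":0,"yaw":0.25,"hand":-1},{"x":0.15,"y":0.75,"z":0,"yaw":0.25,"hand":-1}]}}

```text
clock: 12.55
ee_pos: [0.6606, 0.0465, 0.28]
tcp_rot: [0.0, -0.706, 0.708, -0.0]
force: [-1.3, -0.9, -3.9]
finger_gap: 0.37
grip_force: 60.2
```

Now I go down to z 0.180 with the rim still 20 mm off the cheek, and check the geometry.

Emit:
{"method": "step_arm", "body": {"commands": [{"x":0,"y":0,"z":-0.25,"yaw":0,"hand":-1},{"x":0,"y":0,"z":-0.55,"yaw":0,"hand":-1},{"x":0,"y":0,"z":-0.85,"yaw":0,"hand":-1},{"x":0,"y":0,"z":-1,"yaw":0,"hand":-1},{"x":0,"y":0,"z":-1,"yaw":0,"hand":-1}]}}

```text
clock: 13.05
ee_pos: [0.6583, 0.0441, 0.1769]
tcp_rot: [-0.002, -0.705, 0.71, 0.001]
force: [-1.6, 0.7, -4.4]
finger_gap: 0.369
grip_force: 60.2
```

```bash
python3 - <<'E'
from fit import *
fit(.03,.14,.66,.09,(0,-.55),5)
E
```

```text
TCP [0.6605 0.0445 0.1802] F [ 0.3  0.1 -2.3]
721 axis [ 0.014 -0.478  0.878] tilt 28.6 res 0.0007 foot~ [0.6554 0.1063 0.0589] len 0.0897 low z 0.0431
  return _methods._mean(a, axis=axis, dtype=dtype,
  ret = ret.dtype.type(ret / rcount)
Traceback (most recent call last):
  File "fit.py", line 14, in fit
    h=(Q-p)@a;f=p+np.percentile(h,1)*a
                  ~~~~~~~~~~~~~^^^^^
IndexError: index -1 is out of bounds for axis 0 with size 0
```

Emit:
{"method": "step_arm", "body": {"commands": [{"x":0,"y":0.05,"z":0,"yaw":0,"hand":-1},{"x":0,"y":0.12,"z":0,"yaw":0,"hand":-1},{"x":0,"y":0.18,"z":0,"yaw":0,"hand":-1},{"x":0,"y":0.22,"z":0,"yaw":0,"hand":-1}]}}

```text
clock: 13.55
ee_pos: [0.6606, 0.0681, 0.1801]
tcp_rot: [0.0, -0.706, 0.709, -0.0]
force: [0.4, 0.1, -2.9]
finger_gap: 0.373
grip_force: 60.2
```

Emit:
{"method": "step_arm", "body": {"commands": [{"x":0,"y":0.02,"z":0,"yaw":0,"hand":-1},{"x":0,"y":0.04,"z":0,"yaw":0,"hand":-1},{"x":0,"y":0.06,"z":0,"yaw":0,"hand":-1},{"x":0,"y":0.08,"z":0,"yaw":0,"hand":-1},{"x":0,"y":0.1,"z":0,"yaw":0,"hand":-1}]}}

```text
clock: 14.05
ee_pos: [0.6607, 0.0739, 0.1803]
tcp_rot: [-0.002, -0.705, 0.71, -0.003]
force: [0.4, -8.6, 1.1]
finger_gap: 0.372
grip_force: 60.8
```

Emit:
{"method": "step_arm", "body": {"commands": [{"x":0,"y":0.02,"z":0,"yaw":0,"hand":-1},{"x":0,"y":0.04,"z":0,"yaw":0,"hand":-1},{"x":0,"y":0.06,"z":0,"yaw":0,"hand":-1},{"x":0,"y":0.08,"z":0,"yaw":0,"hand":-1},{"x":0,"y":0.1,"z":0,"yaw":0,"hand":-1}]}}

```text
clock: 14.55
ee_pos: [0.6607, 0.0844, 0.1802]
tcp_rot: [-0.001, -0.705, 0.709, -0.002]
force: [-0.6, -7.9, 0.6]
finger_gap: 0.37
grip_force: 61.3
```

```bash
python3 - <<'E'
from fit import *
fit(.03,.14,.66,.10,(0,-.5),6,("side",))
E
```

```text
TCP [0.6608 0.0853 0.1801] F [ 0.5 -5.1 -1.4]
790 axis [ 0.    -0.366  0.931] tilt 21.5 res 0.0008 foot~ [0.6599 0.1407 0.0285] len 0.119 low z 0.0164
```

It is turning: the tilt is now 21.5°, with a gentle 8 N push. Continuing.

Emit:
{"method": "step_arm", "body": {"commands": [{"x":0,"y":0.02,"z":0,"yaw":0,"hand":-1},{"x":0,"y":0.05,"z":0,"yaw":0,"hand":-1},{"x":0,"y":0.08,"z":0,"yaw":0,"hand":-1},{"x":0,"y":0.11,"z":0,"yaw":0,"hand":-1},{"x":0,"y":0.14,"z":0,"yaw":0,"hand":-1}]}}

```text
clock: 15.1
ee_pos: [0.6608, 0.0991, 0.18]
tcp_rot: [-0.001, -0.705, 0.709, -0.002]
force: [-1.1, -4.0, -0.2]
finger_gap: 0.369
grip_force: 62.4
```

Emit:
{"method": "step_arm", "body": {"commands": [{"x":0,"y":0.03,"z":0,"yaw":0,"hand":-1},{"x":0,"y":0.06,"z":0,"yaw":0,"hand":-1},{"x":0,"y":0.09,"z":0,"yaw":0,"hand":-1},{"x":0,"y":0.12,"z":0,"yaw":0,"hand":-1},{"x":0,"y":0.14,"z":0,"yaw":0,"hand":-1}]}}

```text
clock: 15.6
ee_pos: [0.661, 0.1128, 0.1811]
tcp_rot: [-0.001, -0.705, 0.709, -0.002]
force: [-4.2, -6.9, 9.0]
finger_gap: 0.371
grip_force: 64.8
```

```bash
python3 - <<'E'
from fit import *
fit(.05,.15,.66,.12,(0,-.2),7,("side",))
c=np.load("pics/side7.npz");cv2.imwrite("pics/s7.png",cv2.resize(c["img"][60:220,150:350,::-1],(600,480)))
E
```

```text
TCP [0.6607 0.1132 0.1812] F [-1.8 -7.   6.5]
850 axis [ 0.002 -0.141  0.99 ] tilt 8.1 res 0.0008 foot~ [0.6597 0.1267 0.0544] len 0.0846 low z 0.0497
```

View pics/s7.png

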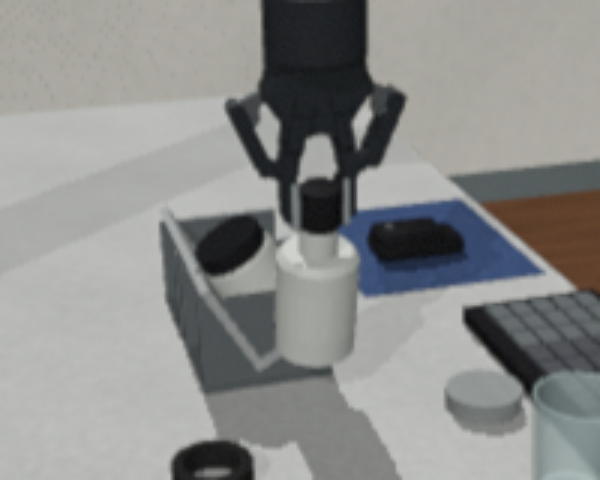

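Emit:
{"method": "step_arm", "body": {"commands": [{"x":0,"y":0.0,"z":0.04,"yaw":0,"hand":-1},{"x":0,"y":0.03,"z":0.04,"yaw":0,"hand":-1},{"x":0,"y":0.06,"z":0.04,"yaw":0,"hand":-1},{"x":0,"y":0.09,"z":0.04,"yaw":0,"hand":-1},{"x":0,"y":0.12,"z":0.04,"yaw":0,"hand":-1}]}}

```text
clock: 16.15
ee_pos: [0.6606, 0.1257, 0.1846]
tcp_rot: [-0.001, -0.705, 0.709, -0.001]
force: [-1.1, -7.2, 7.2]
finger_gap: 0.374
grip_force: 66.2
```

```bash
python3 - <<'E'
from fit import *
fit(.055,.15,.66,.125,(0,-.05),8,("side",))
E
```

```text
TCP [0.6606 0.1259 0.1848] F [-3.  -6.9  3.5]
904 axis [ 0.003 -0.046  0.999] tilt 2.6 res 0.0008 foot~ [0.6593 0.1268 0.0574] len 0.0844 low z 0.0558
```

Emit:
{"method": "step_arm", "body": {"commands": [{"x":0,"y":0.02,"z":0.0,"yaw":0,"hand":-1},{"x":0,"y":0.035,"z":0.0,"yaw":0,"hand":-1},{"x":0,"y":0.05,"z":0.0,"yaw":0,"hand":-1},{"x":0,"y":0.05,"z":0,"yaw":0,"hand":-1}]}}

```text
clock: 16.6
ee_pos: [0.6605, 0.1299, 0.1851]
tcp_rot: [-0.001, -0.705, 0.709, -0.002]
force: [-3.2, -9.0, 6.7]
finger_gap: 0.375
grip_force: 66.6
```

```bash
python3 - <<'E'
from fit import *
fit(.055,.15,.66,.125,(0,-.02),9,("side",))
E
```

```text
TCP [0.6605 0.1298 0.1851] F [-2.4 -8.3  7.8]
909 axis [ 0.005 -0.019  1.   ] tilt 1.2 res 0.0008 foot~ [0.6591 0.1269 0.0565] len 0.0856 low z 0.0559
```

Emit:
{"method": "step_arm", "body": {"commands": [{"x":0,"y":-0.1,"z":0.0,"yaw":0,"hand":-1},{"x":0,"y":-0.25,"z":0.1,"yaw":0,"hand":-1},{"x":0,"y":-0.4,"z":0.3,"yaw":0,"hand":-1},{"x":0,"y":-0.6,"z":0.5,"yaw":0,"hand":-1},{"x":0,"y":-0.9,"z":0.65,"yaw":0,"hand":-1}]}}

```text
clock: 17.15
ee_pos: [0.6607, 0.0422, 0.2502]
tcp_rot: [0.001, -0.706, 0.708, 0.0]
force: [0.4, -0.1, -2.7]
finger_gap: 0.368
grip_force: 65.4
```

Emit:
{"method": "step_arm", "body": {"commands": [{"x":0,"y":-0.3,"z":0,"yaw":0,"hand":-1},{"x":0,"y":-0.6,"z":0,"yaw":0,"hand":-1},{"x":0,"y":-0.95,"z":0,"yaw":0,"hand":-1}]}}

```text
clock: 17.45
ee_pos: [0.6604, -0.054, 0.2492]
tcp_rot: [0.001, -0.705, 0.709, 0.0]
force: [0.7, 0.2, -4.1]
finger_gap: 0.368
grip_force: 65.7
```

Emit:
{"method": "step_arm", "body": {"commands": [{"x":0,"y":-0.3,"z":0,"yaw":0,"hand":-1},{"x":0,"y":-0.6,"z":0,"yaw":0,"hand":-1},{"x":0,"y":-0.95,"z":0,"yaw":0,"hand":-1}]}}

```text
clock: 17.75
ee_pos: [0.6602, -0.1491, 0.249]
tcp_rot: [0.001, -0.705, 0.709, 0.0]
force: [1.6, 0.4, -3.4]
finger_gap: 0.372
grip_force: 65.7
```

Emit:
{"method": "step_arm", "body": {"commands": [{"x":-0.02,"y":-0.3,"z":0,"yaw":0,"hand":-1},{"x":-0.04,"y":-0.6,"z":0,"yaw":0,"hand":-1},{"x":-0.04,"y":-0.85,"z":0,"yaw":0,"hand":-1},{"x":-0.04,"y":-1,"z":0,"yaw":0,"hand":-1},{"x":-0.04,"y":-1,"z":0,"yaw":0,"hand":-1}]}}

```text
clock: 18.25
ee_pos: [0.656, -0.2502, 0.2484]
tcp_rot: [0.0, -0.704, 0.71, 0.0]
force: [-0.0, -0.1, -3.6]
finger_gap: 0.375
grip_force: 65.6
```

```bash
python3 - <<'E'
from fit import *
fit(.1,.22,.656,-.255,(0,0),10)
E
```

```text
TCP [ 0.6563 -0.2476  0.2485] F [-0.6  0.6 -4.7]
2362 axis [ 0.007 -0.043  0.999] tilt 2.5 res 0.0006 foot~ [ 0.6552 -0.2495  0.1166] len 0.0893 low z 0.1152
523 axis [-0.007 -0.107  0.994] tilt 6.1 res 0.0011 foot~ [ 0.6572 -0.2472  0.1182] len 0.0915 low z 0.1147
2835 axis [ 0.014 -0.054  0.998] tilt 3.2 res 0.0006 foot~ [ 0.6551 -0.2492  0.1171] len 0.0902 low z 0.1152
```

Emit:
{"method": "step_arm", "body": {"commands": [{"x":0,"y":-0.02,"z":-0.15,"yaw":0,"hand":-1},{"x":0,"y":-0.04,"z":-0.3,"yaw":0,"hand":-1},{"x":0,"y":-0.05,"z":-0.42,"yaw":0,"hand":-1},{"x":0,"y":-0.05,"z":-0.52,"yaw":0,"hand":-1},{"x":0,"y":-0.05,"z":-0.57,"yaw":0,"hand":-1}]}}

```text
clock: 18.85
ee_pos: [0.656, -0.2519, 0.1903]
tcp_rot: [-0.0, -0.706, 0.709, 0.001]
force: [-0.1, 0.1, -3.3]
finger_gap: 0.37
grip_force: 65.6
```

Emit:
{"method": "step_arm", "body": {"commands": [{"x":0,"y":0,"z":-0.01,"yaw":0,"hand":-1},{"x":0,"y":0,"z":-0.02,"yaw":0,"hand":-1},{"x":0,"y":0,"z":-0.03,"yaw":0,"hand":-1},{"x":0,"y":0,"z":-0.03,"yaw":0,"hand":-1}]}}

```text
clock: 19.25
ee_pos: [0.6565, -0.253, 0.1889]
tcp_rot: [0.0, -0.705, 0.709, -0.0]
force: [-0.1, 0.1, -3.6]
finger_gap: 0.368
grip_force: 65.7
```

Emit:
{"method": "step_arm", "body": {"commands": [{"x":0,"y":0,"z":-0.005,"yaw":0,"hand":-1},{"x":0,"y":0,"z":-0.01,"yaw":0,"hand":-1},{"x":0,"y":0,"z":-0.01,"yaw":0,"hand":-1}]}}

```text
clock: 19.55
ee_pos: [0.6566, -0.253, 0.1884]
tcp_rot: [0.0, -0.705, 0.709, -0.0]
force: [-0.7, 0.6, 3.6]
finger_gap: 0.367
grip_force: 66.2
```

Emit:
{"method": "step_arm", "body": {"commands": [{"x":0,"y":0.01,"z":-0.005,"yaw":0,"hand":-1},{"x":0,"y":0.02,"z":-0.01,"yaw":0,"hand":-1},{"x":0,"y":0.03,"z":-0.015,"yaw":0,"hand":-1},{"x":0,"y":0.04,"z":-0.02,"yaw":0,"hand":-1},{"x":0,"y":0.04,"z":-0.02,"yaw":0,"hand":-1}]}}

```text
clock: 20.05
ee_pos: [0.6568, -0.2505, 0.1879]
tcp_rot: [-0.001, -0.705, 0.709, -0.002]
force: [-3.8, -1.8, 9.3]
finger_gap: 0.37
grip_force: 67.0
```

```bash
python3 - <<'E'
from fit import *
fit(.06,.15,.656,-.255,(0,0),11)
E
```

```text
TCP [ 0.6568 -0.2505  0.1879] F [-3.2 -2.1 10. ]
1976 axis [ 0.007 -0.019  1.   ] tilt 1.2 res 0.0006 foot~ [ 0.6559 -0.2527  0.0615] len 0.0838 low z 0.0608
410 axis [-0.004 -0.09   0.996] tilt 5.1 res 0.001 foot~ [ 0.6576 -0.252   0.0619] len 0.0859 low z 0.0589
2332 axis [ 0.017 -0.031  0.999] tilt 2.0 res 0.0007 foot~ [ 0.6559 -0.2526  0.0616] len 0.0844 low z 0.0604
```

Emit:
{"method": "step_arm", "body": {"commands": [{"x":0,"y":0.01,"z":-0.005,"yaw":0,"hand":-1},{"x":0,"y":0.015,"z":-0.01,"yaw":0,"hand":-1},{"x":0,"y":0.015,"z":-0.015,"yaw":0,"hand":-1},{"x":0,"y":0.015,"z":-0.015,"yaw":0,"hand":-1}]}}

```text
clock: 20.55
ee_pos: [0.6569, -0.2497, 0.1876]
tcp_rot: [-0.001, -0.705, 0.709, -0.003]
force: [-4.2, -1.9, 14.5]
finger_gap: 0.371
grip_force: 67.7
```

```bash
python3 - <<'E'
from fit import *
fit(.06,.15,.656,-.255,(0,0),12,("side",))
E
```

```text
TCP [ 0.6569 -0.2497  0.1877] F [-4.4 -2.4 15.1]
1980 axis [ 0.009 -0.011  1.   ] tilt 0.8 res 0.0006 foot~ [ 0.6558 -0.2527  0.0612] len 0.0838 low z 0.0608
```

Emit:
{"method": "step_arm", "body": {"commands": [{"x":0,"y":0,"z":0.01,"yaw":0,"hand":-1},{"x":0,"y":0,"z":0.01,"yaw":0,"hand":-0.24},{"x":0,"y":0,"z":0.01,"yaw":0,"hand":-0.21},{"x":0,"y":0,"z":0.01,"yaw":0,"hand":-0.17},{"x":0,"y":0,"z":0.01,"yaw":0,"hand":-0.1}]}}

```text
clock: 21.1
ee_pos: [0.6563, -0.2473, 0.1846]
tcp_rot: [-0.0, -0.705, 0.709, 0.0]
force: [0.5, -0.1, 0.2]
finger_gap: 0.449
grip_force: 0.0
```

Emit:
{"method": "step_arm", "body": {"commands": [{"x":0,"y":0,"z":0,"yaw":0,"hand":0.1},{"x":0,"y":0,"z":0,"yaw":0,"hand":0.3},{"x":0,"y":0,"z":0,"yaw":0,"hand":0.6},{"x":0,"y":0,"z":0,"yaw":0,"hand":0.6}]}}

```text
clock: 21.5
ee_pos: [0.6563, -0.2474, 0.1849]
tcp_rot: [-0.0, -0.705, 0.709, 0.0]
force: [0.5, 0.1, 0.2]
finger_gap: 0.8
grip_force: 0.0
```

```bash
python3 - <<'E'
from fit import *
fit(.06,.15,.656,-.255,(0,0),13)
E
```

```text
TCP [ 0.6563 -0.2474  0.1849] F [0.6 0.3 0.3]
2007 axis [0.009 0.018 1.   ] tilt 1.2 res 0.0006 foot~ [ 0.6559 -0.252   0.0607] len 0.0834 low z 0.0601
377 axis [-0.018 -0.074  0.997] tilt 4.4 res 0.0014 foot~ [ 0.6584 -0.2503  0.0582] len 0.0889 low z 0.0557
2312 axis [0.019 0.005 1.   ] tilt 1.1 res 0.0007 foot~ [ 0.6559 -0.2518  0.0607] len 0.0849 low z 0.0601
```

Emit:
{"method": "step_arm", "body": {"commands": [{"x":0,"y":0,"z":0.1,"yaw":0,"hand":0.7},{"x":0,"y":0,"z":0.3,"yaw":0,"hand":0.8},{"x":0,"y":0,"z":0.6,"yaw":0,"hand":1},{"x":0,"y":0,"z":1,"yaw":0,"hand":1}]}}

```text
clock: 22.0
ee_pos: [0.6554, -0.247, 0.2851]
tcp_rot: [-0.001, -0.705, 0.709, 0.001]
force: [-0.2, 0.8, 1.1]
finger_gap: 0.997
grip_force: 0.0
```

Emit:
{"method": "step_arm", "body": {"commands": [{"x":-0.1,"y":0.25,"z":0,"yaw":0,"hand":1},{"x":-0.2,"y":0.55,"z":0,"yaw":0,"hand":1},{"x":-0.35,"y":0.89,"z":0,"yaw":0,"hand":1}]}}

```text
clock: 22.3
ee_pos: [0.6216, -0.1582, 0.2861]
tcp_rot: [0.001, -0.705, 0.709, -0.001]
force: [0.4, 0.4, -0.8]
finger_gap: 1.0
grip_force: 0.0
```

Emit:
{"method": "step_arm", "body": {"commands": [{"x":-0.1,"y":0.3,"z":0,"yaw":0,"hand":1},{"x":-0.2,"y":0.6,"z":0,"yaw":0,"hand":1},{"x":-0.35,"y":0.89,"z":0,"yaw":0,"hand":1}]}}

```text
clock: 22.6
ee_pos: [0.5863, -0.0682, 0.286]
tcp_rot: [0.001, -0.705, 0.709, -0.001]
force: [-0.2, 0.7, -0.1]
finger_gap: 1.003
grip_force: 0.0
```

```bash
python3 - <<'E'
from fit import *
fit(.065,.15,.656,-.255,(0,0),14)
S={}
for n in("side","top","wrist"):
    c=np.load(f"pics/{n}14.npz") if n!="wrist" else capture("wrist")
    P=cloud(c);g=c["img"].max(-1)
    if n!="wrist":
        Q=P[near(P,.656,-.252,.035)&(g<75)&(P[...,2]>.165)];T=Q[Q[:,2]>Q[:,2].max()-.006]
        print(n,"cap",len(Q),"top z",np.percentile(T[:,2],50).round(4),"bbox",Q.min(0).round(4),Q.max(0).round(4),"circle",cv2.minEnclosingCircle(T[:,:2].astype(np.float32)))
        x,r=cyl(Q[Q[:,2]<.195],.0165,(.656,-.252,.183),(0,0));print(" axis at z .183",x.round(4),r.round(4))
    else: np.savez("pics/w14.npz",**c)
    Q=P[near(P,.552,.0185,.05)&(g<80)&(P[...,2]>.012)&(P[...,2]<.04)]
    if len(Q)>30: print(n,"ring",len(Q),"bbox",Q.min(0).round(4),Q.max(0).round(4),"mid",((Q.min(0)+Q.max(0))/2).round(4),"ztop",np.percentile(Q[:,2],[50,90]).round(4),cv2.minEnclosingCircle(Q[:,:2].astype(np.float32)))
c=np.load("pics/w14.npz");cv2.imwrite("pics/w14.png",c["img"][:,:,::-1])
E
```

```text
TCP [ 0.585  -0.0664  0.2864] F [-0.2  0.4 -0.1]
1908 axis [0.011 0.023 1.   ] tilt 1.5 res 0.0006 foot~ [ 0.6559 -0.2521  0.0657] len 0.0785 low z 0.0649
48 axis [0.847 0.212 0.487] tilt 60.8 res 0.0009 foot~ [ 0.6457 -0.2617  0.114 ] len 0.0205 low z 0.0852
1952 axis [0.013 0.026 1.   ] tilt 1.7 res 0.0007 foot~ [ 0.6558 -0.2522  0.0656] len 0.079 low z 0.0647
side cap 589 top z 0.2001 bbox [ 0.6391 -0.2693  0.1686] [ 0.672  -0.2372  0.2018] circle ((0.656619131565094, -0.25231286883354187), 0.0170183926820755)
 axis at z .183 [ 0.6565 -0.2514  0.0049 -0.0011] 0.0004
side ring 310 bbox [ 0.5207 -0.0124  0.0121] [0.579  0.0476 0.0232] mid [0.5499 0.0176 0.0176] ztop [0.0202 0.0219] ((0.5506289005279541, 0.017556913197040558), 0.031067125499248505)
top cap 37 top z 0.2033 bbox [ 0.6436 -0.2665  0.1985] [ 0.6668 -0.257   0.2063] circle ((0.6551955938339233, -0.2594777047634125), 0.011995654553174973)
 axis at z .183 [ 0.656 -0.252  0.     0.   ] nan
top ring 222 bbox [ 0.5235 -0.0054  0.0128] [0.5816 0.0475 0.0287] mid [0.5526 0.0211 0.0207] ztop [0.0232 0.0259] ((0.552223265171051, 0.01883300021290779), 0.030322227627038956)
wrist ring 1134 bbox [ 0.5208 -0.0126  0.012 ] [0.5809 0.0495 0.0246] mid [0.5509 0.0185 0.0183] ztop [0.0218 0.023 ] ((0.5516281127929688, 0.01848829910159111), 0.03114708885550499)
  return _methods._mean(a, axis=axis, dtype=dtype,
  ret = ret.dtype.type(ret / rcount)
```

View pics/w14.png

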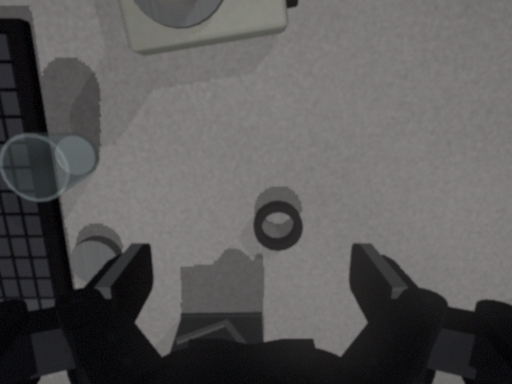

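The wrist view shows the ring free-standing at (278,226) with no obstacles beside the fingers. The bottle stands upright with its cap axis at (0.6565, -0.2515).

Emit:
{"method": "step_arm", "body": {"commands": [{"x":-0.1,"y":0.3,"z":0,"yaw":0,"hand":1},{"x":-0.2,"y":0.6,"z":-0.1,"yaw":0,"hand":1},{"x":-0.33,"y":0.85,"z":-0.4,"yaw":0,"hand":1},{"x":-0.33,"y":0.85,"z":-0.8,"yaw":0,"hand":1},{"x":-0.33,"y":0.85,"z":-1,"yaw":0,"hand":1}]}}

```text
clock: 23.25
ee_pos: [0.5524, 0.0155, 0.1828]
tcp_rot: [-0.001, -0.706, 0.709, 0.001]
force: [-0.2, -0.8, -1.5]
finger_gap: 1.0
grip_force: 0.0
```

Emit:
{"method": "step_arm", "body": {"commands": [{"x":0,"y":0,"z":-0.25,"yaw":0,"hand":1},{"x":0,"y":0,"z":-0.55,"yaw":0,"hand":1},{"x":0,"y":0,"z":-0.85,"yaw":0,"hand":1},{"x":0,"y":0,"z":-1,"yaw":0,"hand":1},{"x":0,"y":0,"z":-1,"yaw":0,"hand":1}]}}

```text
clock: 23.75
ee_pos: [0.5521, 0.0147, 0.0829]
tcp_rot: [-0.002, -0.705, 0.709, 0.001]
force: [-0.4, -0.6, -0.3]
finger_gap: 0.999
grip_force: 0.0
```

```bash
python3 - <<'E'
from h import *
from workcell import *
c=capture("wrist");P=cloud(c);g=c["img"].max(-1);s=read_state();print(s["ee_pos"],s["tcp_rot"])
Q=P[near(P,.552,.0185,.04)&(g<80)&(P[...,2]>.012)&(P[...,2]<.04)];print(len(Q),Q.min(0),Q.max(0),cv2.minEnclosingCircle(Q[:,:2].astype(np.float32)))
E
```

```text
[0.55320985 0.01479532 0.08446187] [-6.98373716e-04 -7.04983179e-01  7.09223530e-01  4.62565229e-04]
4959 [ 0.52078854 -0.01205156  0.01200178] [0.58118276 0.04952032 0.02443042] ((0.5512771606445312, 0.01871977373957634), 0.031062228605151176)
```

Emit:
{"method": "step_arm", "body": {"commands": [{"x":-0.02,"y":0.04,"z":-0.2,"yaw":0,"hand":1},{"x":-0.02,"y":0.04,"z":-0.4,"yaw":0,"hand":1},{"x":-0.02,"y":0.04,"z":-0.53,"yaw":0,"hand":1},{"x":-0.02,"y":0.04,"z":-0.57,"yaw":0,"hand":1},{"x":-0.02,"y":0.04,"z":-0.57,"yaw":0,"hand":1}]}}

```text
clock: 24.3
ee_pos: [0.5516, 0.0194, 0.0283]
tcp_rot: [0.0, -0.705, 0.709, -0.0]
force: [0.1, 0.1, 1.1]
finger_gap: 1.003
grip_force: 0.0
```

Emit:
{"method": "step_arm", "body": {"commands": [{"x":0,"y":0,"z":0,"yaw":0,"hand":0.6},{"x":0,"y":0,"z":0,"yaw":0,"hand":0.4},{"x":0,"y":0,"z":0,"yaw":0,"hand":0},{"x":0,"y":0,"z":0,"yaw":0,"hand":-1},{"x":0,"y":0,"z":0,"yaw":0,"hand":-1}]}}

```text
clock: 24.8
ee_pos: [0.5521, 0.0196, 0.0295]
tcp_rot: [0.001, -0.705, 0.709, -0.001]
force: [-3.0, 0.4, 7.4]
finger_gap: 0.686
grip_force: 64.5
```

Emit:
{"method": "step_arm", "body": {"commands": [{"x":0,"y":0,"z":0.05,"yaw":0,"hand":-1},{"x":0,"y":0,"z":0.2,"yaw":0,"hand":-1},{"x":0,"y":0,"z":0.45,"yaw":0,"hand":-1},{"x":0,"y":0,"z":0.75,"yaw":0,"hand":-1},{"x":0,"y":0,"z":1,"yaw":0,"hand":-1}]}}

```text
clock: 25.3
ee_pos: [0.5513, 0.0196, 0.1296]
tcp_rot: [0.0, -0.705, 0.709, -0.0]
force: [0.6, 0.5, -2.2]
finger_gap: 0.689
grip_force: 65.4
```

Emit:
{"method": "step_arm", "body": {"commands": [{"x":0,"y":0,"z":0.25,"yaw":0,"hand":-1},{"x":0,"y":0,"z":0.6,"yaw":0,"hand":-1},{"x":0,"y":0,"z":1,"yaw":0,"hand":-1}]}}

```text
clock: 25.6
ee_pos: [0.5502, 0.0196, 0.2287]
tcp_rot: [-0.001, -0.705, 0.709, 0.001]
force: [1.7, 0.6, -2.9]
finger_gap: 0.686
grip_force: 65.3
```

Emit:
{"method": "step_arm", "body": {"commands": [{"x":0.12,"y":-0.3,"z":0.2,"yaw":0,"hand":-1},{"x":0.25,"y":-0.6,"z":0.4,"yaw":0,"hand":-1},{"x":0.35,"y":-0.9,"z":0.6,"yaw":0,"hand":-1}]}}

```text
clock: 25.9
ee_pos: [0.5866, -0.0712, 0.2895]
tcp_rot: [0.0, -0.706, 0.709, -0.0]
force: [-0.4, 0.9, -3.3]
finger_gap: 0.685
grip_force: 65.3
```

Emit:
{"method": "step_arm", "body": {"commands": [{"x":0.12,"y":-0.3,"z":0,"yaw":0,"hand":-1},{"x":0.22,"y":-0.6,"z":0,"yaw":0,"hand":-1},{"x":0.3,"y":-0.8,"z":0,"yaw":0,"hand":-1},{"x":0.3,"y":-0.8,"z":0,"yaw":0,"hand":-1}]}}

```text
clock: 26.3
ee_pos: [0.6167, -0.1531, 0.2876]
tcp_rot: [-0.0, -0.704, 0.71, -0.0]
force: [-0.6, 0.8, -2.6]
finger_gap: 0.689
grip_force: 65.4
```

```bash
python3 - <<'E'
from h import *
from workcell import *
for n in("side","top","wrist"):
    c=capture(n);np.savez(f"pics/{n}15.npz",**c)
    s=read_state();T=s["ee_pos"]
    if n=="side": print(T,s["tcp_rot"],s["force"])
    P=cloud(c);g=c["img"].max(-1)
    Q=P[near(P,*T[:2],.04)&(g<80)&(P[...,2]>T[2]-.035)&(P[...,2]<T[2]-.004)]
    print(n,len(Q),*( [(Q.min(0)-T).round(4),(Q.max(0)-T).round(4)] if len(Q) else []))
c=np.load("pics/side15.npz");cv2.imwrite("pics/s15.png",cv2.resize(c["img"][90:290,200:420,::-1],(660,600)))
E
```

```text
[ 0.61617462 -0.15155295  0.28764034] [-1.64025962e-04 -7.04590499e-01  7.09614017e-01  3.84033041e-04] [ 0.27478755  0.20525763 -2.50790238]
side 914 [-0.0389 -0.0338 -0.03  ] [ 0.039   0.0257 -0.0044]
top 142 [-0.0282  0.008  -0.0243] [ 0.0196  0.0292 -0.0041]
wrist 11124 [-0.0392 -0.0322 -0.0277] [ 0.039   0.0297 -0.004 ]
```

View pics/s15.png

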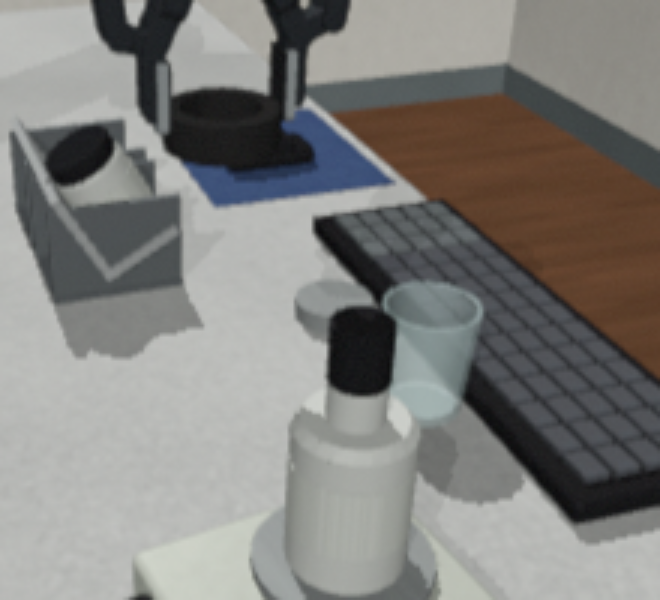

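The ring is held level between the pads. The bottle stands upright and whole on the plate, with its cap at (362,345). I move above it and check the alignment.

Emit:
{"method": "step_arm", "body": {"commands": [{"x":0.1,"y":-0.25,"z":0,"yaw":0,"hand":-1},{"x":0.25,"y":-0.6,"z":0,"yaw":0,"hand":-1},{"x":0.4,"y":-0.85,"z":0,"yaw":0,"hand":-1},{"x":0.4,"y":-0.99,"z":0,"yaw":0,"hand":-1},{"x":0.4,"y":-0.99,"z":0,"yaw":0,"hand":-1}]}}

```text
clock: 26.95
ee_pos: [0.6559, -0.2501, 0.2875]
tcp_rot: [-0.0, -0.705, 0.709, 0.0]
force: [0.1, 0.3, -1.2]
finger_gap: 0.684
grip_force: 65.5
```

Emit:
{"method": "step_arm", "body": {"commands": [{"x":0,"y":0,"z":-0.2,"yaw":0,"hand":-1},{"x":0,"y":0,"z":-0.35,"yaw":0,"hand":-1},{"x":0,"y":0,"z":-0.42,"yaw":0,"hand":-1},{"x":0,"y":0,"z":-0.42,"yaw":0,"hand":-1}]}}

```text
clock: 27.35
ee_pos: [0.6553, -0.2478, 0.2452]
tcp_rot: [-0.0, -0.706, 0.708, 0.001]
force: [0.2, -0.3, -2.9]
finger_gap: 0.688
grip_force: 65.4
```

```bash
cat > al.py <<'E'
from h import *
from workcell import *
c=capture("side");np.savez("pics/side16.npz",**c);P=cloud(c);g=c["img"].max(-1);s=read_state();T=s["ee_pos"];print("TCP",T.round(4),np.round(s["force"],1))
Q=P[near(P,.6565,-.2516,.03)&(g<80)&(P[...,2]>.168)&(P[...,2]<min(.197,T[2]-.033))];x,r=cyl(Q,.0165,(.6565,-.2516,.185),(0,0));print("cap",len(Q),x.round(4),r.round(4))
zu=T[2]-.0295
Q=P[near(P,*T[:2],.036)&(g<80)&(P[...,2]>zu+.002)&(P[...,2]<zu+.02)];Q=Q[abs(Q[:,0]-T[0])<.022];Q=Q[Q[:,1]<T[1]-.02]
f=least_squares(lambda t:np.hypot(Q[:,0]-t[0],Q[:,1]-t[1])-.031,T[:2],loss="soft_l1",f_scale=.001);print("ring",len(Q),f.x.round(4),np.median(abs(f.fun)))
E
python3 al.py
```

```text
TCP [ 0.6559 -0.2483  0.2462] [ 0.1 -0.2 -2.5]
cap 350 [ 0.6563 -0.2513 -0.0012  0.0013] 0.0004
ring 359 [ 0.6545 -0.247 ] 0.0004895913987026206
```

Emit:
{"method": "step_arm", "body": {"commands": [{"x":0.01,"y":-0.03,"z":0,"yaw":0,"hand":-1},{"x":0.01,"y":-0.03,"z":-0.05,"yaw":0,"hand":-1},{"x":0.01,"y":-0.03,"z":-0.05,"yaw":0,"hand":-1}]}}

```text
clock: 27.7
ee_pos: [0.6573, -0.2525, 0.2409]
tcp_rot: [0.0, -0.705, 0.709, 0.0]
force: [0.4, -0.2, -2.8]
finger_gap: 0.681
grip_force: 65.5
```

```bash
python3 al.py
```

```text
TCP [ 0.6572 -0.2524  0.2409] [ 0.3 -0.4 -2.9]
cap 347 [ 0.6563 -0.2513 -0.0053  0.001 ] 0.0005
ring 330 [ 0.6567 -0.2518] 0.000512218368063479
```

Emit:
{"method": "step_arm", "body": {"commands": [{"x":0,"y":0,"z":-0.06,"yaw":0,"hand":-1},{"x":0,"y":0,"z":-0.12,"yaw":0,"hand":-1},{"x":0,"y":0,"z":-0.18,"yaw":0,"hand":-1},{"x":0,"y":0,"z":-0.24,"yaw":0,"hand":-1},{"x":0,"y":0,"z":-0.3,"yaw":0,"hand":-1}]}}

```text
clock: 28.25
ee_pos: [0.6572, -0.2524, 0.2102]
tcp_rot: [-0.0, -0.705, 0.709, 0.0]
force: [0.4, 0.6, -2.1]
finger_gap: 0.687
grip_force: 65.5
```

Emit:
{"method": "step_arm", "body": {"commands": [{"x":0,"y":0,"z":-0.07,"yaw":0,"hand":-1},{"x":0,"y":0,"z":-0.14,"yaw":0,"hand":-1},{"x":0,"y":0,"z":-0.21,"yaw":0,"hand":-1},{"x":0,"y":0,"z":-0.27,"yaw":0,"hand":-1},{"x":0,"y":0,"z":-0.31,"yaw":0,"hand":-1}]}}

```text
clock: 28.75
ee_pos: [0.6571, -0.2523, 0.1792]
tcp_rot: [-0.0, -0.705, 0.709, 0.0]
force: [0.1, 0.4, -2.0]
finger_gap: 0.689
grip_force: 65.5
```

Emit:
{"method": "step_arm", "body": {"commands": [{"x":0,"y":0,"z":-0.01,"yaw":0,"hand":-1},{"x":0,"y":0,"z":-0.02,"yaw":0,"hand":-1},{"x":0,"y":0,"z":-0.02,"yaw":0,"hand":-1}]}}

```text
clock: 29.05
ee_pos: [0.6575, -0.2525, 0.1782]
tcp_rot: [0.0, -0.705, 0.709, -0.0]
force: [0.3, 1.0, -1.2]
finger_gap: 0.685
grip_force: 65.5
```

Emit:
{"method": "step_arm", "body": {"commands": [{"x":0,"y":0,"z":-0.01,"yaw":0,"hand":-1},{"x":0,"y":0,"z":-0.02,"yaw":0,"hand":-1},{"x":0,"y":0,"z":-0.02,"yaw":0,"hand":-1}]}}

```text
clock: 29.35
ee_pos: [0.6573, -0.2524, 0.1759]
tcp_rot: [-0.0, -0.705, 0.709, 0.0]
force: [0.1, -1.0, -2.2]
finger_gap: 0.687
grip_force: 65.5
```

Emit:
{"method": "step_arm", "body": {"commands": [{"x":0,"y":0,"z":-0.005,"yaw":0,"hand":-1},{"x":0,"y":0,"z":-0.01,"yaw":0,"hand":-1},{"x":0,"y":0,"z":-0.01,"yaw":0,"hand":-1}]}}

```text
clock: 29.65
ee_pos: [0.6573, -0.2524, 0.1749]
tcp_rot: [-0.0, -0.705, 0.709, 0.0]
force: [0.5, -0.1, -3.1]
finger_gap: 0.687
grip_force: 65.5
```

Emit:
{"method": "step_arm", "body": {"commands": [{"x":0,"y":0,"z":-0.005,"yaw":0,"hand":-1},{"x":0,"y":0,"z":-0.01,"yaw":0,"hand":-1},{"x":0,"y":0,"z":-0.01,"yaw":0,"hand":-1}]}}

```text
clock: 29.95
ee_pos: [0.6574, -0.2524, 0.1746]
tcp_rot: [0.0, -0.705, 0.709, -0.0]
force: [-1.7, 1.4, 1.0]
finger_gap: 0.685
grip_force: 65.9
```

Emit:
{"method": "step_arm", "body": {"commands": [{"x":0,"y":0,"z":0,"yaw":0,"hand":0.38},{"x":0,"y":0,"z":0,"yaw":0,"hand":0.42},{"x":0,"y":0,"z":0,"yaw":0,"hand":0.5},{"x":0,"y":0,"z":0,"yaw":0,"hand":0.7},{"x":0,"y":0,"z":0,"yaw":0,"hand":1}]}}

```text
clock: 30.45
ee_pos: [0.6574, -0.2524, 0.1739]
tcp_rot: [-0.0, -0.705, 0.709, 0.0]
force: [-0.5, 0.6, 0.7]
finger_gap: 0.989
grip_force: 0.0
```

Emit:
{"method": "step_arm", "body": {"commands": [{"x":0,"y":0,"z":0,"yaw":0,"hand":1},{"x":0,"y":0,"z":0.1,"yaw":0,"hand":1},{"x":0,"y":0,"z":0.25,"yaw":0,"hand":1},{"x":0,"y":0,"z":0.5,"yaw":0,"hand":1},{"x":0,"y":0,"z":0.8,"yaw":0,"hand":1}]}}

```text
clock: 30.95
ee_pos: [0.6568, -0.2522, 0.2546]
tcp_rot: [-0.0, -0.705, 0.709, 0.001]
force: [1.2, -0.6, -0.4]
finger_gap: 1.002
grip_force: 0.0
```

Emit:
{"method": "step_arm", "body": {"commands": [{"x":0,"y":0,"z":0.3,"yaw":0,"hand":1},{"x":0,"y":0,"z":0.6,"yaw":0,"hand":1},{"x":0,"y":0,"z":0.8,"yaw":0,"hand":1},{"x":0,"y":0,"z":0.8,"yaw":0,"hand":1}]}}

```text
clock: 31.35
ee_pos: [0.6586, -0.2529, 0.3388]
tcp_rot: [0.001, -0.705, 0.709, -0.003]
force: [0.3, 0.1, 0.2]
finger_gap: 0.997
grip_force: 0.0
```

```bash
python3 - <<'E'
from fit import *
fit(.065,.137,.656,-.252,(0,0),17,("side",))
c=np.load("pics/side17.npz");P=cloud(c);g=c["img"].max(-1)
Q=P[near(P,.6565,-.252,.04)&(g<80)&(P[...,2]>.14)&(P[...,2]<.18)];print("ring",Q.min(0).round(4),Q.max(0).round(4))
T=Q[(Q[:,2]>.158)];A=np.c_[T[:,:2]-[.6565,-.252],np.ones(len(T))];print("top plane",np.linalg.lstsq(A,T[:,2],rcond=None)[0].round(4))
cv2.imwrite("pics/s17.png",cv2.resize(c["img"][90:330,170:420,::-1],(625,600)))
E
```

```text
TCP [ 0.6581 -0.2527  0.3363] F [ 1.  -0.1 -1.1]
1554 axis [0.003 0.001 1.   ] tilt 0.2 res 0.0004 foot~ [ 0.6561 -0.2515  0.0659] len 0.0704 low z 0.0659
ring [ 0.6254 -0.2843  0.1466] [ 0.6855 -0.2249  0.18  ]
top plane [0.0261 0.0547 0.1675]
```

View pics/s17.png

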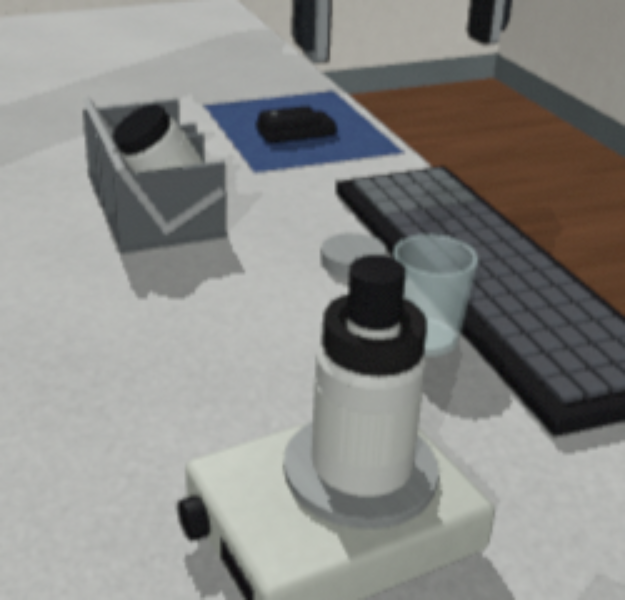

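The ring lies level on the shoulder at (374,340). The bottle is upright with its whole base on the plate at (362,475), and the jar, beaker and block are where they were. The gripper is clear, so I hand in.

```bash
python3 -c "
from workcell import *
print(close_job())"
```

```text
the job is handed in; nothing more can be done
None
```

The job is handed in at about 31 s: in the last picture the bottle stands upright (0.2° tilt) with its whole base on the stirrer plate, the steadying ring lies level on its shoulder, and the jar, beaker and block are undisturbed.

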